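Lock the camera boom's swivel with its jam nut

TASK

The lower nut on the camera boom's swivel base is already set, so lock it there: slip the big open-ended spanner fully onto the lower nut, its handle lying just beside the cap screw that will back it up, and let go of it. Then turn the jam nut above it clockwise until it is firmly tight, without letting the lower nut turn along with it and without over-tightening. Finally draw the spanner off and lay it flat on the desk, clear of the base, leaving everything else where it is.

Things in the scene. Friction and masses are not known exactly. Their poses are not given: they have to be found in the camera images.
- stand: Swivel base of a camera boom, fixed to the desk: a dark grey oblong plate 337 x 86 mm, on a dark disc. Origin on the axis of its upright 20 mm stud, at desk height; x along the plate, z up. Plate top at z = 26 mm, stud top at 64 mm; the stud carries the lower nut and the jam nut. An empty boom socket, 42 mm round, up to z = 70 mm, stands at (+86, +6) mm and a second cap screw at (+102, -33).
- stop_screw (a point): Foot of the cap screw (steel, 18 mm round, 20 mm tall) on the plate that backs up the spanner, at (-150, +22.5, 26) mm in the stand's frame. The spanner's handle, lying along the plate towards -x, passes it with some 4 mm to spare on its -y side, and comes up against it when the lower nut is dragged clockwise.
- lower_nut: Lower hexagon nut, steel, 30 mm across flats (35 across corners), 14 mm tall, on the stand's plate. Origin on the stud's axis at its underside (26 mm over the desk), z up; its flats face +-y and 60 degrees on, corners on +-x. Its x axis lies within 0.02 rad of the stand's x. It only turns, about z, against 0.15 N m of friction. The tightening jam nut drags it along unless it is held.
- nut_corner (a point): One corner of the lower nut, 17.3 mm from the axis at mid height: shows whether that nut has turned.
- jam_nut: Jam nut, a hexagon of 30 mm across flats, 12 mm tall, on the stud 1 mm above the lower nut, from 41 to 53 mm over the desk. Origin on the stud's axis at its underside; flats face +-y and 60 degrees on. Clockwise seen from above tightens. It first runs freely for 0.15 to 0.9 rad (0.04 N m), then meets the lower nut.
- jam_tight (a joint): How far the jam nut has been tightened after meeting the lower nut, rad. 0 at the start; it needs about 0.45 N m and stays where it is left; above 0.12 is firmly tight and at 0.20 it comes up hard.
- jam_strain (a joint): How far the jam nut has been forced past its hard stop, rad: 0 when sound. It gives at 1.0 N m; beyond 0.05 the thread is spoilt.
- spanner: The big open-ended spanner, steel, 8 mm thick, 0.26 kg. Origin at the centre of its jaw (the nut's axis when it is fully on), on its underside; z up, the jaw opens to +x, the 18 mm wide straight handle runs to -201 mm in x. Jaw 31.2 mm wide with flared tips reaching x = +20 mm, its bottom at x = -18 mm; the head is 56 mm wide. Fitted, it lies flat on the stand's plate, under the jam nut.
- spanner_grip (a point): Point on the middle of the big spanner's handle, near its balance point, 68 mm behind the jaw's centre and 4 mm above its underside.
- small_spanner: A smaller open-ended spanner (jaw 20 mm, 137 mm handle, 6 mm thick), not the one for these nuts. Same frame as the big one. It and the big spanner swap sides of the desk.
- mug: Glass mug, 76 mm wide, 92 mm tall. Origin under its centre. Leave alone.
- dish: Brass dish of 72 mm with a spare nut in it, 18 mm tall. Origin under its centre. Leave alone.
- magnifier: Brass magnifier lying flat, 82 mm round lens frame, wooden handle to -x (156 mm). Origin under the lens. Leave alone.
- crystal_ball: Glass ball of 68 mm on a wooden foot, 84 mm tall. Origin under its centre. Leave alone.

How it is judged (in metres and radians):
On the way, in this order (a step that is already met when the one before it is completed fails the run):
1. the big spanner lies flat on the plate, its jaw fully on the lower nut (centred within 4 mm), let go (horizontal distance between spanner and lower_nut below 0.004 m and z of spanner in the frame of lower_nut between -0.003 and 0.006 m and angle between spanner's own z axis and vertical below 0.06 rad and contact force between the fingers and spanner below 0.3 N), for 0.2 s.
2. the jam nut is firmly tight (0.12 rad past meeting the lower nut) while the spanner is still on the lower nut (value of joint jam_tight above 0.12 rad and horizontal distance between spanner and lower_nut below 0.006 m), for 0.1 s.
At the end, for the whole second after the job is handed in: The jam nut is tight (jam_tight above 0.12 rad, jam_strain below 0.05), the lower nut's corner is within 5 mm of where it was, and the big spanner lies flat and still on the desk, its jaw over 120 mm from the stud (value of joint jam_tight above 0.12 rad and value of joint jam_strain below 0.05 rad and distance of nut_corner from where it was at the start of the episode below 0.005 m and height (world z) of spanner below 0.006 m and angle between spanner's own z axis and vertical below 0.05 rad and horizontal distance between spanner and stand above 0.12 m and linear speed of spanner below 0.02 m/s); the robot touches nothing.
It fails at once if the lower nut is turned more than 5 mm at its corner (about 17 degrees) (distance of nut_corner from where it was at the start of the episode above 0.005 m).
It fails at once if the jam nut is over-tightened: forced more than 0.05 rad past its hard stop (value of joint jam_strain above 0.05 rad).
It fails at once if the smaller spanner, mug, dish, magnifier or crystal ball is moved more than 30 mm (distance of any of small_spanner, mug, dish, magnifier, crystal_ball from where it was at the start of the episode above 0.03 m).
It also fails if it takes over 72 s, if anything falls off the work surface, if the arm or the gripper's body presses on something with over 40 N, if the wrist force passes 120 N, or if a joint passes its speed limit or range.

ROBOT

A 6-joint arm with a two-finger parallel gripper is mounted at the origin on the work surface. World frame = base frame: x ahead of the robot, y to its left, z up, the work surface at z = 0. Lengths are in mm, angles in rad, forces in N, time in s.
With the tool pointing down it reaches from about 350 to 875 mm from the base axis. Payload 4.2 kg.
Tool frame: the origin (TCP) lies between the finger pads; the fingertips stand 14 mm ahead of it and the grasp point (between the pads) lies 5 mm behind it; z points along the fingers, y is the line along which they close (so a half turn about z gives the same grasp; the last joint's range is limited). The gripper opens to 85 mm and grips with 20 to 120 N. Pads are 22 mm wide; open, the fingers measure 114 mm over their backs; the gripper's body (76 mm by 85 mm) begins 54 mm behind the grasp point. The pads swing forward as they close: fully open they stand 13 mm farther back than shut.
Start: joints at [1.533, 0.385, 0.008, 0, -1.194, -0.259], TCP at [182.756, 597.662, 224.712] pointing down, gripper open.
Joint ranges: [-3.14, 3.14], [-1.21, 2.06], [-1.07, 1.41], [-3.16, 2.05], [-2.99, -0.16], [-3.1, 3.1]. Speed limits (rad/s): [2.79, 2.79, 3.14, 3.14, 3.14, 3.14].

INTERFACE

Orientations are given as a unit quaternion [x, y, z, w].
In Python, from bench import * gives the robot as it stands.
- The arm moves only by the tool carry_out, never from a script. Its argument "motion" is a list of rows, each a list of 7 numbers: the turn, a rotation vector about the tool's x, y, z in rad, then the shift along the tool's x, y, z in mm, then the opening, from -1 (shut) to 1 (fully open), so that 0 is half open. A call has 1 to 5 rows; each row is the pose to reach, as a shift and turn from the pose commanded when the call began, along the tool's axes at that moment; what a row does not reach only later rows make up. A row lasts 1/8 s, in which the tool goes at most 62.5 mm and 10.7 degrees, less where a joint would pass 70% of its speed; a pose out of reach is approached as far as the arm can. A call with a gripper value outside its range is refused whole. The fingers move at their own pace and stop on an object; the grip force is fixed at half the most. Time passes only in rows, so rows that repeat a pose let the fingers close. It gives the time, the measured TCP pose, the force, the opening and the grip force at its end, in the units of the state.
- read_state(): the state, without advancing time (a new reading comes with each control period).
- get_image(name): name is "scene" or "top" or "wrist"; returns a dict with "color" (480x640x3 uint8, blue, green, red), "mtx" (3x3 intrinsics, pixels), "position" and "orientation" of the camera in the world. Camera axes: x right, y down, z forward; pixel columns grow to the right and rows downward; lengths in mm; the calibration is good to about 2 mm. A picture is of the moment at which its call begins. There is no depth.
- job_done(): hands the job in; it is judged then, once.
The state is a dict: "clock": time; "joints": joint angles; "joint_vel": joint speeds; "joint_efforts": joint torques, N m; "position": TCP position; "ee_rot": TCP orientation; "contact_force": force on the tool from outside, world axes, zero at the start; "wrist_torque": the same for the moment, N m; "gripper_width": finger opening in mm; "grasp_force": force on a finger pad.
Only numpy, scipy, OpenCV 4.12 (cv2) and the standard library are available. Lean on these libraries where they do the work, as an engineer would, in place of code of your own. Each camera call takes 0.05 s, during which the arm holds its last target. There are 200 camera calls.

## Working session

There is one attempt and no reset: what is moved stays moved. The work goes in short steps, Python scripts to look and compute and a tool call to move; the robot and the scene stay as the last step left them, time stands still between calls to the robot, and variables do not carry over. Pictures are saved under pics/ and viewed, at most 10 in all, crops included, and the job is handed in when it is done.

Besides the shell and the picture viewer there is one more tool, called after "Call:" as name([rows], argument=value, ...), one row to a line, values as JSON. carry_out: Moves the arm, as the interface text tells. Its arguments: {"type":"object","properties":{"motion":{"type":"array"}},"required":["motion"]}

```bash
mkdir -p pics; ls; python3 - <<'E'
from bench import *
import cv2,numpy as np
s=read_state();print(s)
for n in("scene","top"):
    d=get_image(n);cv2.imwrite(f"pics/{n}0.png",d["color"]);print(n,d["mtx"],d["position"],d["orientation"])
    np.savez(f"{n}0.npz",**d)
E
```

```text
pics
{'clock': 0.0, 'joints': array([ 1.53258340e+00,  3.85535735e-01,  6.58432922e-03, -4.96481307e-04,
       -1.19398946e+00, -2.58602696e-01]), 'joint_vel': array([-9.61398102e-05,  3.65282896e-05, -7.78057911e-04,  8.78787351e-04,
        5.87451831e-04,  1.33364279e-03]), 'joint_efforts': array([-9.24878404e-04, -3.92292023e+01,  1.88399345e+01,  4.18623984e+00,
       -4.69921360e-03, -1.76374542e-06]), 'position': array([182.6036649 , 597.08623966, 223.61830209]), 'ee_rot': array([ 9.88993617e-01, -1.47954125e-01, -1.11408102e-04,  1.09113861e-03]), 'contact_force': array([-0.52350846, -0.22293767, -0.03122781]), 'wrist_torque': array([ 0.03305165,  0.00786593, -0.01496633]), 'grasp_force': 0.0, 'gripper_width': 85.44112802449537}
scene [[479.00718086   0.         316.59555688]
 [  0.         479.00718086 238.81563401]
 [  0.           0.           1.        ]] [875.95836462 508.64753701 925.72991447] [ 0.22019712  0.92624099 -0.29646728 -0.07548519]
top [[620.41155242   0.         321.3520762 ]
 [  0.         620.41155242 228.59623106]
 [  0.           0.           1.        ]] [ 384.08012935  -50.85297877 1290.1996886 ] [-0.69877334  0.71083197 -0.0538998   0.05940151]
```

View pics/top0.png

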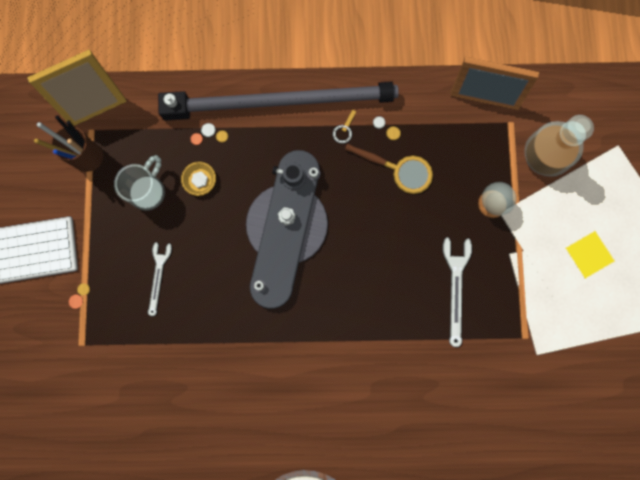

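View pics/scene0.png

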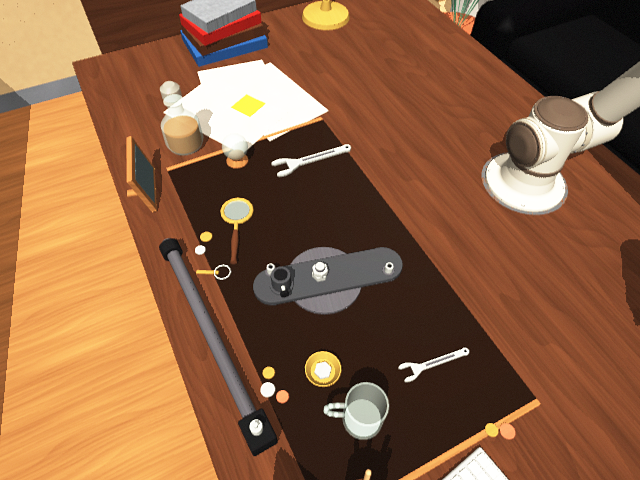

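The top view shows the stand's socket at (292,172), stud at (287,215) and stop screw at (259,286). The big spanner is on the right, with its jaw at about (457,250) and handle end at (456,340), already pointing the way it has to go on. The scene view shows the same layout. Next I'll measure it.

```bash
cat > h.py <<'E'
from bench import *
import cv2,numpy as np
from scipy.spatial.transform import Rotation as R
def ray(d,px,z):
    u=np.atleast_2d(px).astype(float)
    c=np.c_[u,np.ones(len(u))]@np.linalg.inv(d["mtx"]).T@R.from_quat(d["orientation"]).as_matrix().T
    p=np.asarray(d["position"]); return p+c*((z-p[2])/c[:,2])[:,None]
def proj(d,P):
    c=(np.atleast_2d(P)-d["position"])@R.from_quat(d["orientation"]).as_matrix()@np.asarray(d["mtx"]).T
    return c[:,:2]/c[:,2:]
def blobs(d,lo=120,sat=60,amin=15):
    h=cv2.cvtColor(d["color"],cv2.COLOR_BGR2HSV)
    m=((h[...,2]>lo)&(h[...,1]<sat)).astype(np.uint8)
    n,l,s,c=cv2.connectedComponentsWithStats(m)
    return m,l,[(i,s[i,4],c[i]) for i in range(1,n) if s[i,4]>=amin]
E
python3 - <<'E'
from h import *
np.set_printoptions(precision=1,suppress=True)
for n in("top","scene"):
    d=dict(np.load(n+"0.npz"))
    m,l,b=blobs(d)
    print(n)
    for i,a,c in b:
        w=ray(d,c,8)[0]
        if 250<w[0]<750 and abs(w[1])<420:
            ys,xs=np.nonzero(l==i);P=ray(d,np.c_[xs,ys],8)[:,:2]
            mu=P.mean(0);e=np.linalg.svd(P-mu,full_matrices=False)[2][0]; e*=np.sign(e[0]);t=(P-mu)@e;o=(P-mu)@np.array([-e[1],e[0]])
            print(a,c,"z8",w[:2],"z46",ray(d,c,46)[0][:2],"z64",ray(d,c,64)[0][:2],"ang",np.degrees(np.arctan2(e[1],e[0])),"ext",t.min(),t.max(),o.min(),o.max(),"end",mu+e*t.min(),mu+e*t.max())
E
```

```text
top
981 [146.1 186.7] z8 [688.4 327.8] z46 [679.4 316.6] z64 [675.1 311.3] ang -3.2816499356369104 ext -44.28538570000819 67.74659419657772 -33.106493156345024 62.415790996560744 end [644.3 330.3] [756.1 323.9]
626 [412.8 174.1] z8 [ 705.3 -238.4] z46 [ 695.8 -232.9] z64 [ 691.2 -230.3] ang 87.76107122103312 ext -30.028255377871318 29.29336166643 -28.752702825436696 30.26361086928288 end [ 704.1 -268.5] [ 706.4 -209.2]
73 [313.  171.6] z8 [714.6 -26.7] z46 [704.8 -27.4] z64 [700.2 -27.8] ang 84.17817958908918 ext -10.75417834772066 10.622535629652683 -10.213085834364907 9.735146455468131 end [713.5 -37.4] [715.7 -16.2]
23 [279.7 170.8] z8 [717.7  44. ] z46 [707.9  41.2] z64 [703.2  39.9] ang 67.24110647340918 ext -5.572584393104664 5.985826263754152 -4.632029286838438 4.242845152802809 end [715.6  38.9] [720.1  49.5]
178 [199.  179.3] z8 [702.3 215.6] z46 [692.9 207.7] z64 [688.4 204. ] ang 33.935796212536346 ext -16.47444174195509 16.457377702125516 -14.955651462481727 15.407562410489163 end [688.7 206.4] [716.  224.8]
28 [121.6 195. ] z8 [671.2 379.4] z46 [662.7 366.6] z64 [658.6 3
[... 2553 characters left out ...]
.93215807518834 -18.29516231326069 24.859928907729607 end [549.3 102.9] [687.3  69.5]
606 [431.2 362.9] z8 [504.1 299.3] z46 [519.5 308. ] z64 [526.8 312.1] ang -7.449177404669846 ext -83.92609130059942 67.4950099082881 -18.982806326408227 19.2032419101687 end [420.4 310.2] [570.6 290.6]
211 [322.3 369.8] z8 [704.4 214.4] z46 [711.5 226.6] z64 [714.9 232.4] ang 67.28112928156403 ext -15.999067784217685 16.328304711880072 -16.512937618432765 15.633060004156713 end [698.2 199.6] [710.7 229.4]
2038 [360.8 410.2] z8 [675.6 316.2] z46 [683.9 324.1] z64 [687.8 327.9] ang 18.65948854243138 ext -57.60368543465449 52.562730115100635 -54.3164659995431 47.291848006760056 end [620.8 297.4] [725.2 332.6]
```

```bash
cat >> h.py <<'E'
def plan(xyz,yaw_deg):
    "one target: print turn/shift from the present tool pose (tool down at world yaw of its x axis)"
    s=read_state();q=R.from_quat(s["ee_rot"]);T=R.from_euler("z",yaw_deg,degrees=True)*R.from_quat([1,0,0,0])
    print("turn",np.round((q.inv()*T).as_rotvec(),4),"shift",np.round(q.inv().apply(np.array(xyz)-s["position"]),1),"now",np.round(s["position"],1),"yaw",np.round(np.degrees(np.arctan2(*q.as_matrix()[1::-1,0])),2),"t",s["clock"],"F",np.round(s["contact_force"],1),"Tq",np.round(s["wrist_torque"],3),"w",round(s["gripper_width"],1),"g",round(s["grasp_force"],1))
E
python3 - <<'E'
from h import *
plan([480,300,224],-4);plan([590,0,224],-4);plan([478,-319,200],-4)
E
```

```text
turn [ 1.900e-03  1.000e-04 -2.272e-01] shift [3.713e+02 1.971e+02 2.000e-01] now [182.6 597.2 223.8] yaw -17.02 t 0.1 F [ 0.3  0.1 -0.1] Tq [0.038 0.013 0.032] w 85.2 g 0.0
turn [ 1.900e-03  1.000e-04 -2.272e-01] shift [564.3 451.8   0.7] now [182.6 597.2 223.8] yaw -17.02 t 0.1 F [ 0.3  0.1 -0.1] Tq [0.038 0.013 0.032] w 85.2 g 0.0
turn [ 1.900e-03  1.000e-04 -2.272e-01] shift [550.6 789.6  25.3] now [182.6 597.2 223.8] yaw -17.02 t 0.1 F [ 0.3  0.1 -0.1] Tq [0.038 0.013 0.032] w 85.2 g 0.0
```

Call:
carry_out([
  [0,0,-0.1,371,197,0,1],
  [0,0,-0.227,371,197,0,1],
  [0,0,-0.227,371,197,0,1],
  [0,0,-0.227,371,197,0,1],
  [0,0,-0.227,371,197,0,1],
])

```text
clock: 0.72
position: [404.8, 375.1, 224.5]
ee_rot: [0.999, -0.035, -0.0, 0.0]
contact_force: [1.3, 1.2, -0.2]
gripper_width: 85.2
grasp_force: 0.0
```

```bash
python3 - <<'E'
from h import *
plan([590,0,224],-4);plan([478,-319,200],-4)
E
```

```text
turn [0.0003 0.0003 0.0004] shift [210.8 361.3   0.6] now [404.8 375.1 224.5] yaw -3.98 t 0.725 F [ 1.3  1.2 -0.2] Tq [ 0.091 -0.038  0.03 ] w 85.2 g 0.0
turn [0.0003 0.0003 0.0004] shift [121.2 687.3  24.7] now [404.8 375.1 224.5] yaw -3.98 t 0.725 F [ 1.3  1.2 -0.2] Tq [ 0.091 -0.038  0.03 ] w 85.2 g 0.0
```

Call:
carry_out([
  [0,0,0,121,687,0,1],
  [0,0,0,121,687,0,1],
  [0,0,0,121,687,0,1],
  [0,0,0,121,687,0,1],
  [0,0,0,121,687,0,1],
])

```text
clock: 1.35
position: [436.0, 64.0, 224.7]
ee_rot: [0.999, -0.035, 0.0, -0.0]
contact_force: [0.2, -0.5, -0.1]
gripper_width: 85.1
grasp_force: 0.0
```

Call:
carry_out([
  [0,0,0,66,375,20,1],
  [0,0,0,66,375,20,1],
  [0,0,0,66,375,20,1],
  [0,0,0,66,375,20,1],
  [0,0,0,66,375,20,1],
])

```text
clock: 1.98
position: [468.7, -246.4, 208.0]
ee_rot: [0.999, -0.035, -0.0, -0.0]
contact_force: [0.5, 0.2, 0.7]
gripper_width: 85.4
grasp_force: 0.0
```

```bash
python3 - <<'E'
from h import *
plan([478,-319,200],-4)
E
```

```text
turn [-0.0002  0.0002 -0.    ] shift [14.3 71.8  8. ] now [ 468.7 -246.4  208. ] yaw -4.0 t 1.975 F [0.5 0.2 0.7] Tq [ 0.036 -0.144  0.006] w 85.4 g 0.0
```

Call:
carry_out([
  [0,0,0,14,60,8,1],
  [0,0,0,14,72,8,1],
  [0,0,0,14,72,8,1],
  [0,0,0,14,72,8,1],
])

```text
clock: 2.48
position: [477.8, -316.0, 200.6]
ee_rot: [0.999, -0.034, 0.0, -0.0]
contact_force: [-0.5, 0.5, 0.7]
gripper_width: 85.1
grasp_force: 0.0
```

```bash
python3 - <<'E'
from h import *
np.set_printoptions(precision=2,suppress=True)
d=get_image("wrist");cv2.imwrite("pics/w1.png",d["color"]);np.savez("w1.npz",**d);print(d["position"],d["orientation"],d["mtx"][0])
plan([478,-319,200],-4)
E
```

```text
[ 543.31 -320.49  350.17] [-0.68  0.72  0.1  -0.09] [352.64   0.   322.12]
turn [-0. -0.  0.] shift [0.2 3.2 0.8] now [ 478.  -315.8  200.8] yaw -3.89 t 2.525 F [0.1 0.6 0.9] Tq [-0.06 -0.   -0.03] w 85.5 g 0.0
```

View pics/w1.png

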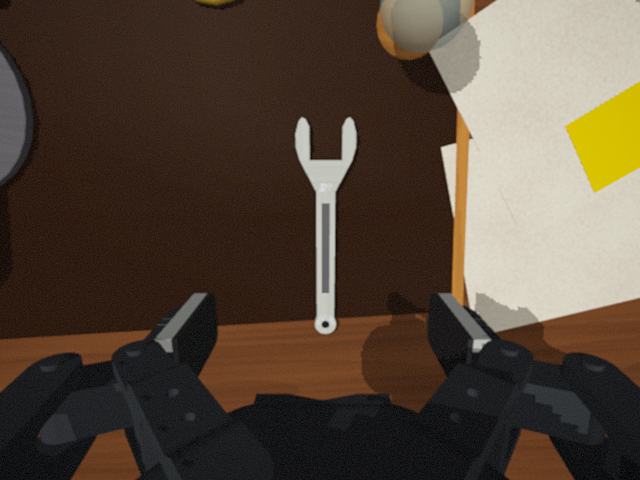

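The wrist view shows the big spanner centred between the fingers: jaw tips at about (303,120) and (349,120), handle end at (325,333). I'll take its pose from a mask.

```bash
cat >> h.py <<'E'
def spanner(d,z=8,near=None,lo=90):
    "axis fit of the big spanner: yaw, jaw centre, from the handle's mid line and the end to tip extent"
    m,l,b=blobs(d,lo,70,300)
    best=None
    for i,a,c in b:
        ys,xs=np.nonzero(cv2.morphologyEx((l==i).astype(np.uint8),cv2.MORPH_CLOSE,np.ones((9,9))));P=ray(d,np.c_[xs,ys],z)[:,:2]
        mu=P.mean(0);e=np.linalg.svd(P-mu,full_matrices=False)[2][0];e*=np.sign(e[0])
        for _ in range(3):
            n=np.array([-e[1],e[0]]);t=(P-mu)@e;o=(P-mu)@n
            k=(t>t.min()+15)&(t<t.max()-65)
            tb=np.round(t[k]/3);u=np.unique(tb);mid=[(o[k][tb==v].max()+o[k][tb==v].min())/2 for v in u]
            p=np.polyfit(u*3,mid,1);e=e+n*p[0];e/=np.linalg.norm(e);mu=mu+n*p[1]
        t=(P-mu)@e;L=t.max()-t.min()
        print("len",L,"yaw",np.degrees(np.arctan2(e[1],e[0])),"jaw(tip)",mu+e*(t.max()-20),"jaw(mean)",mu+e*((t.max()-20+t.min()+201)/2),"area",a)
E
python3 - <<'E'
from h import *
np.set_printoptions(precision=2,suppress=True)
d=dict(np.load("w1.npz"));d["color"][:, :230]=0;d["color"][:,420:]=0;d["color"][345:]=0;d["color"][:90]=0
spanner(d)
E
```

```text
len 222.8282710719779 yaw -4.004835757444637 jaw(tip) [ 546.84 -323.7 ] jaw(mean) [ 545.93 -323.63] area 5128
```

Call:
carry_out([
  [0,0,0,0,3,50,-0.1],
  [0,0,0,0,3,110,-0.2],
  [0,0,0,0,3,150,-0.2],
  [0,0,0,0,3,165,-0.2],
  [0,0,0,0,3,165,-0.2],
])

```text
clock: 3.15
position: [478.2, -319.6, 35.6]
ee_rot: [0.999, -0.034, -0.0, 0.0]
contact_force: [0.4, 0.4, 0.7]
gripper_width: 34.1
grasp_force: 0.0
```

```bash
python3 - <<'E'
from h import *
plan([478.2,-318.9,16.5],-4)
E
```

```text
turn [0.0002 0.0003 0.0017] shift [ 0.  -0.7 19.1] now [ 478.2 -319.6   35.6] yaw -3.9 t 3.15 F [0.4 0.4 0.7] Tq [-0.028  0.069 -0.021] w 34.1 g 0.0
```

Call:
carry_out([
  [0,0,0.002,0,-0.7,12,-0.2],
  [0,0,0.002,0,-0.7,19,-0.2],
  [0,0,0.002,0,-0.7,19,-0.2],
  [0,0,0.002,0,-0.7,19,-1],
  [0,0,0.002,0,-0.7,19,-1],
])

```text
clock: 3.78
position: [478.0, -319.6, 16.7]
ee_rot: [0.999, -0.036, 0.0, 0.0]
contact_force: [0.9, -0.7, -0.3]
gripper_width: 0.4
grasp_force: 0.0
```

Call:
carry_out([
  [0,0,0,0,0,0,-1],
  [0,0,0,0,0,0,-1],
])

```text
clock: 4.03
position: [477.8, -319.5, 16.4]
ee_rot: [0.999, -0.036, 0.0, 0.0]
contact_force: [-0.0, -0.3, 0.3]
gripper_width: -0.1
grasp_force: 0.0
```

```bash
python3 - <<'E'
from h import *
plan([478.2,-318.9,120],-4)
E
```

```text
turn [ 0.     -0.0002 -0.002 ] shift [   0.4   -0.6 -103.6] now [ 477.8 -319.5   16.4] yaw -4.12 t 4.025 F [-0.  -0.3  0.3] Tq [-0.003 -0.023  0.004] w -0.1 g 0.0
```

```bash
python3 - <<'E'
from h import *
d=get_image("wrist");cv2.imwrite("pics/w2.png",d["color"]);np.savez("w2.npz",**d)
E
```

```text
(no output)
```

View pics/w2.png

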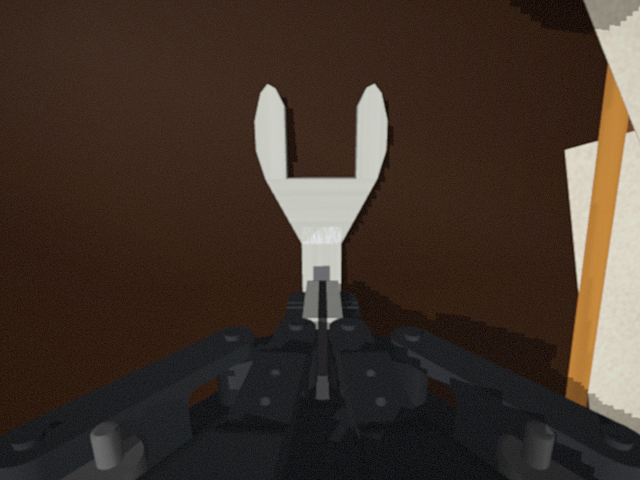

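The fingers have closed above the handle (at about (322,280)), so the tips sit higher than I assumed. I'll open, go lower and try again.

Call:
carry_out([
  [0,0,0,0,-0.6,0,-0.3],
  [0,0,0,0,-0.6,0,-0.3],
  [0,0,0,0,-0.6,4,-0.3],
  [0,0,0,0,-0.6,7,-0.3],
  [0,0,0,0,-0.6,7,-0.3],
])

```text
clock: 4.7
position: [477.5, -318.8, 8.9]
ee_rot: [0.999, -0.036, -0.0, -0.0]
contact_force: [-0.4, -0.5, 0.4]
gripper_width: 29.8
grasp_force: 0.0
```

```bash
python3 - <<'E'
from h import *
plan([478.2,-318.9,120],-4)
E
```

```text
turn [-0.0002  0.0009 -0.0021] shift [   0.6    0.  -111.1] now [ 477.5 -318.8    8.9] yaw -4.12 t 4.7 F [-0.4 -0.5  0.4] Tq [-0.02  0.04  0.09] w 29.8 g 0.0
```

Call:
carry_out([
  [0,0,0,0,0,0,-0.6],
  [0,0,0,0,0,0,-1],
  [0,0,0,0,0,0,-1],
  [0,0,0,0,0,0,-1],
])

```text
clock: 5.2
position: [477.8, -318.9, 9.4]
ee_rot: [0.999, -0.036, 0.0, 0.0]
contact_force: [-0.2, -0.3, 0.2]
gripper_width: 0.2
grasp_force: 0.0
```

```bash
python3 - <<'E'
from h import *
np.set_printoptions(precision=1,suppress=True)
d=get_image("wrist");cv2.imwrite("pics/w3.png",d["color"]);np.savez("w3.npz",**d)
s=read_state();T=R.from_quat(s["ee_rot"]).as_matrix()
for z in(-20,0,14): print(z,proj(d,[s["position"]+T@[x,0,z] for x in(-11,0,11)]))
e=get_image("scene");p=s["position"];u=proj(e,p)[0];print(u,e["color"].shape)
x,y=map(int,u);c=e["color"][max(0,y-70):y+50,x-80:x+80];a=cv2.resize(c,None,fx=4,fy=4,interpolation=cv2.INTER_CUBIC)
cv2.imwrite("pics/s3.png",a)
E
```

```text
-20 [[322.5 336.6]
 [322.6 312.3]
 [322.6 287. ]]
0 [[322.5 314. ]
 [322.5 292.2]
 [322.6 269.6]]
14 [[322.5 301.1]
 [322.5 280.7]
 [322.6 259.7]]
[306.1 159.2] (480, 640, 3)
```

View pics/w3.png

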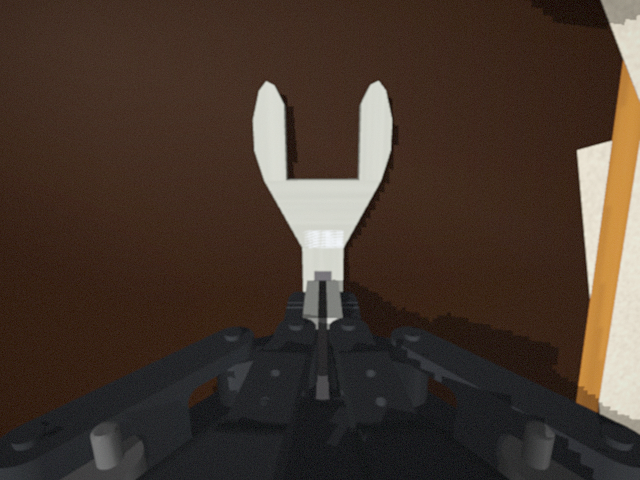

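View pics/s3.png

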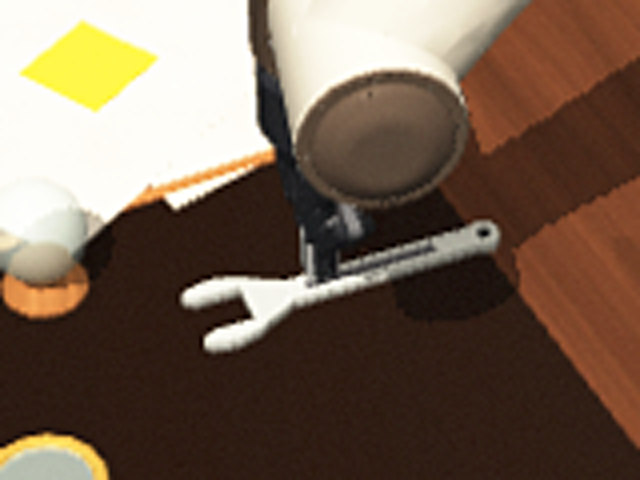

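The tips sit right over the handle but still above it: the handle stays visible beneath them at (322,275), and there is no contact force. I'll creep lower with the fingers open and watch the force.

Call:
carry_out([
  [0,0,0,0,0,0,-0.4],
  [0,0,0,0,0,0,-0.4],
  [0,0,0,0,0,2,-0.4],
  [0,0,0,0,0,4,-0.4],
  [0,0,0,0,0,4,-0.4],
])

```text
clock: 5.92
position: [477.6, -318.8, 5.0]
ee_rot: [0.999, -0.036, -0.0, -0.0]
contact_force: [-0.5, 1.3, -0.4]
gripper_width: 25.5
grasp_force: 0.0
```

Call:
carry_out([
  [0,0,0,0,0,0,-0.6],
  [0,0,0,0,0,0,-1],
  [0,0,0,0,0,0,-1],
])

```text
clock: 6.3
position: [477.9, -318.9, 5.4]
ee_rot: [0.999, -0.036, 0.0, 0.0]
contact_force: [-0.2, -0.7, 0.2]
gripper_width: 0.2
grasp_force: 0.0
```

Call:
carry_out([
  [0,0,0,0,0,0,-0.4],
  [0,0,0,0,0,0,-0.4],
  [0,0,0,0,0,2,-0.4],
  [0,0,0,0,0,4,-0.4],
  [0,0,0,0,0,4,-0.4],
])

```text
clock: 6.92
position: [477.6, -318.8, 1.0]
ee_rot: [0.999, -0.036, -0.0, -0.0]
contact_force: [-0.6, 0.2, 0.1]
gripper_width: 25.4
grasp_force: 0.0
```

Call:
carry_out([
  [0,0,0,0,0,0,-0.6],
  [0,0,0,0,0,0,-1],
  [0,0,0,0,0,0,-1],
])

```text
clock: 7.3
position: [478.0, -318.9, 1.5]
ee_rot: [0.999, -0.036, 0.0, 0.0]
contact_force: [0.5, -0.1, 0.7]
gripper_width: 0.3
grasp_force: 0.9
```

```bash
python3 - <<'E'
from h import *
d=get_image("wrist");cv2.imwrite("pics/w4.png",d["color"]);a=dict(np.load("w3.npz"))["color"]
cv2.imwrite("pics/w34.png",np.hstack([cv2.resize(x[200:360,240:400],(390,390)) for x in(a,d["color"])]))
plan([478,-319,100],-4);print(read_state()["joints"])
E
```

```text
turn [ 0.0002 -0.0006 -0.0019] shift [  0.    0.1 -98.4] now [ 478.  -318.9    1.6] yaw -4.11 t 7.35 F [ 0.7 -0.2  1.4] Tq [ 0.062 -0.059  0.006] w 0.2 g 0.9
[-3.06561312e-01  5.52286520e-01 -3.68008851e-01  8.89742898e-05
 -6.49882748e-01  1.80559144e+00]
```

View pics/w34.png

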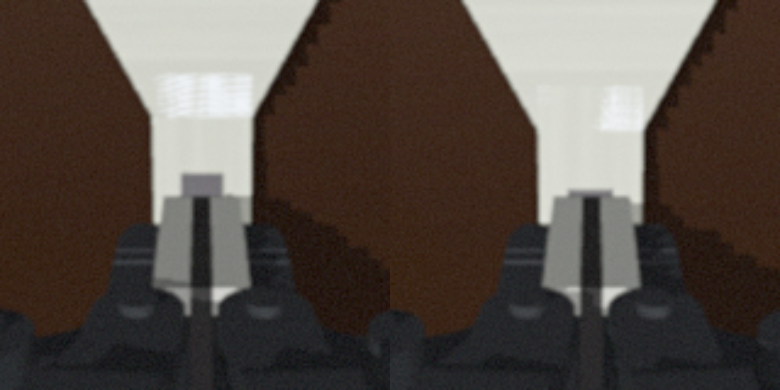

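The tips still close on top of the handle, at about row 197 of the right-hand crop, and are now just touching it (0.9 N). So the tips are about 6 mm behind the nominal TCP. I'll open and go another 6 mm down.

Call:
carry_out([
  [0,0,0,0,0,-1,-0.4],
  [0,0,0,0,0,0,-0.4],
  [0,0,0,0,0,3,-0.4],
  [0,0,0,0,0,6,-0.4],
  [0,0,0,0,0,6,-0.4],
])

```text
clock: 7.98
position: [477.5, -318.8, -5.2]
ee_rot: [0.999, -0.036, -0.0, -0.0]
contact_force: [0.2, 1.0, 0.1]
gripper_width: 25.8
grasp_force: 0.0
```

Call:
carry_out([
  [0,0,0,0,0,0,-0.6],
  [0,0,0,0,0,0,-1],
  [0,0,0,0,0,0,-1],
])

```text
clock: 8.35
position: [477.7, -318.9, -4.6]
ee_rot: [0.999, -0.036, -0.0, 0.0]
contact_force: [-0.6, 0.2, 0.9]
gripper_width: 15.7
grasp_force: 58.9
```

Call:
carry_out([
  [0,0,0,0,0,0,-0.4],
  [0,0,0,0,0,1,-0.4],
  [0,0,0,0,0,2,-0.5],
  [0,0,0,0,0,2,-1],
  [0,0,0,0,0,2,-1],
])

```text
clock: 8.98
position: [478.1, -319.0, -6.0]
ee_rot: [0.999, -0.036, 0.0, 0.0]
contact_force: [-1.0, 1.6, 5.1]
gripper_width: 16.0
grasp_force: 59.7
```

Call:
carry_out([
  [0,0,0,0,0,0,-1],
  [0,0,0,0,0,0,-1],
])

```text
clock: 9.22
position: [478.1, -319.0, -6.0]
ee_rot: [0.999, -0.036, 0.0, 0.0]
contact_force: [-1.4, 1.0, 6.2]
gripper_width: 15.7
grasp_force: 59.7
```

Now it is gripped: 59.7 N, tips just on the desk, so the tip height is TCP z + 6 mm. Next I'll lift it and go over to the stand.

Call:
carry_out([
  [0,0,0,0,0,-20,-1],
  [0,0,0,0,0,-60,-1],
  [0,0,0,0,0,-110,-1],
  [0,0,0,0,0,-160,-1],
  [0,0,0,0,0,-170,-1],
])

```text
clock: 9.85
position: [479.5, -319.4, 166.5]
ee_rot: [0.999, -0.036, 0.003, 0.001]
contact_force: [0.4, 0.1, -2.2]
gripper_width: 15.9
grasp_force: 59.0
```

```bash
python3 - <<'E'
from h import *
plan([489.5,58.5,165],-13.6)
E
```

```text
turn [ 0.0012 -0.0068  0.1656] shift [ -17.1 -377.7    0.7] now [ 479.5 -319.4  166.5] yaw -4.11 t 9.85 F [ 0.4  0.1 -2.2] Tq [ 0.021 -0.041  0.024] w 15.9 g 59.0
```

Call:
carry_out([
  [0,0,0,-3,-50,0,-1],
  [0,0,0.04,-6,-110,0,-1],
  [0,0,0.1,-10,-172,0,-1],
  [0,0,0.16,-13,-234,0,-1],
  [0,0,0.166,-14,-290,0,-1],
])

```text
clock: 10.48
position: [483.1, -26.6, 161.5]
ee_rot: [0.993, -0.119, -0.002, 0.0]
contact_force: [0.7, 0.4, -2.8]
gripper_width: 15.7
grasp_force: 59.2
```

```bash
python3 - <<'E'
from h import *
plan([489.5,58.5,165],-13.6)
E
```

```text
turn [ 0.0008  0.0032 -0.0011] shift [-13.9 -84.2  -3.6] now [483.1 -26.6 161.5] yaw -13.67 t 10.475 F [ 0.7  0.4 -2.8] Tq [ 0.008 -0.238 -0.018] w 15.7 g 59.2
```

Call:
carry_out([
  [0,0,0,-7,-50,-2,-1],
  [0,0,0,-14,-80,-3,-1],
  [0,0,0,-14,-82,-3,-1],
  [0,0,0,-14,-82,-3,-1],
  [0,0,0,-14,-82,-3,-1],
])

```text
clock: 11.1
position: [489.8, 53.3, 165.6]
ee_rot: [0.993, -0.119, -0.001, 0.0]
contact_force: [0.2, -0.5, -1.7]
gripper_width: 15.6
grasp_force: 59.2
```

```bash
python3 - <<'E'
from h import *
d=get_image("wrist");cv2.imwrite("pics/w5.png",d["color"]);np.savez("w5.npz",**d)
plan([489.5,58.5,165],-13.6)
m,l,b=blobs(d,100,70,30)
for i,a,c in b: print(a,c,ray(d,c,46)[0],ray(d,c,64)[0])
E
```

```text
turn [ 0.0006  0.001  -0.0021] shift [-1.7 -4.9  0.8] now [490.   53.4 165.8] yaw -13.72 t 11.15 F [-0.4  0.8 -3. ] Tq [ 0.03  -0.081 -0.024] w 15.8 g 59.2
1025 [49.02634146 12.18146341] [679.7288754  196.13508586  46.        ] [671.30619627 185.55012435  64.        ]
39820 [315.04773983 148.28254646] [551.45522957  43.79784064  46.        ] [551.61253575  43.40243381  64.        ]
202 [311.58415842  13.47029703] [637.22042523  24.82510738  46.        ] [631.64105717  25.69875134  64.        ]
41 [335.31707317  18.19512195] [630.702306     9.94704612  46.        ] [625.5589228  11.8158559  64.       ]
3018 [ 60.85950961 265.94764745] [510.77943083 265.49213737  46.        ] [513.65746545 250.26801183  64.        ]
77 [289.81818182 320.80519481] [419.65226731  98.6019986   46.        ] [428.62562822  94.54084368  64.        ]
484 [ 78.85950413 460.69834711] [324.5461233 332.8411586  46.       ] [339.88095709 313.11218244  64.        ]
```

View pics/w5.png

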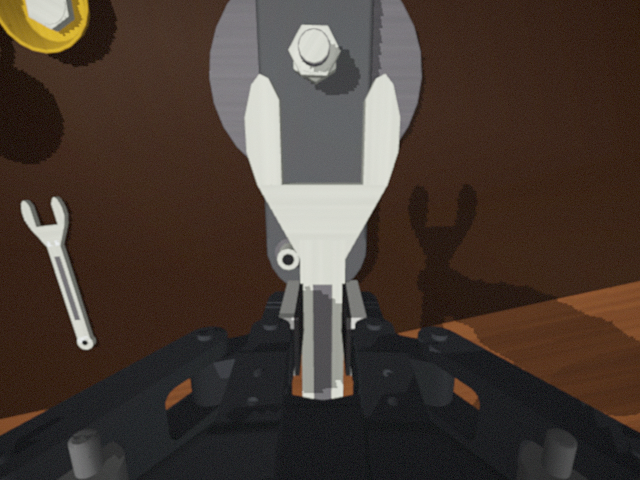

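The wrist view shows the spanner held level. Its jaw inner edges are at columns 281 and 363 with the bottom at row 184, the stud top is at (314,46) and the stop screw top at (287,258). I'll refine these features.

```bash
cat > m.py <<'E'
from h import *
np.set_printoptions(precision=2,suppress=True)
d=dict(np.load("w5.npz"));g=cv2.cvtColor(d["color"],cv2.COLOR_BGR2GRAY)
# stud & screw circles
for nm,(x,y,r),z in(("stud",(314,46,25),64),("screw",(287,258,18),46)):
    c=cv2.resize(g[y-r:y+r,x-r:x+r],None,fx=8,fy=8,interpolation=cv2.INTER_CUBIC)
    o=cv2.HoughCircles(c,cv2.HOUGH_GRADIENT_ALT,1.5,20,param1=150,param2=0.6,minRadius=20,maxRadius=180)
    if o is not None:
        for q in o[0][:5]:
            u=np.array([x-r,y-r])+q[:2]/8; print(nm,u,q[2]/8,ray(d,u,z)[0])
s=read_state();T=R.from_quat(s["ee_rot"]);zt=s["position"][2]+6+8
L=[];Rr=[]
for y in range(105,176,5):
    row=g[y].astype(float);df=np.diff(cv2.GaussianBlur(row[None],(5,1),0)[0])
    L.append((270+np.argmin(df[270:295]),y));Rr.append((350+np.argmax(df[350:375]),y))
for n,E in(("L",L),("R",Rr)):
    W=ray(d,np.array(E)+[.5,0],zt);B=T.inv().apply(W-s["position"]);print(n,B[::4],np.polyfit(B[:,0],B[:,1],1))
col=[190-15+np.argmax(np.diff(cv2.GaussianBlur(g[175:195,x:x+1].astype(float),(1,5),0)[:,0])) for x in range(290,355,8)]
W=ray(d,[(x,y+.5) for x,y in zip(range(290,355,8),col)],zt);print("bottom",T.inv().apply(W-s["position"]))
E
python3 m.py
```

```text
screw [288.12 259.5 ] 10.540502 [472.63  85.74  46.  ]
screw [288.12 259.5 ] 5.2388453 [472.63  85.74  46.  ]
L [[ 78.9  -15.78 -14.09]
 [ 72.04 -15.64 -14.08]
 [ 64.99 -15.49 -14.07]
 [ 57.73 -15.71 -14.07]] [ -0.  -15.6]
R [[ 78.91  15.18 -14.07]
 [ 72.06  15.03 -14.06]
 [ 65.01  15.26 -14.05]
 [ 57.75  15.11 -14.05]] [ 0.   15.12]
bottom [[ 50.82 -12.31 -14.06]
 [ 50.83  -9.26 -14.06]
 [ 50.83  -6.21 -14.05]
 [ 50.83  -3.16 -14.05]
 [ 50.83  -0.11 -14.05]
 [ 50.45   2.94 -14.05]
 [ 50.83   5.99 -14.05]
 [ 50.83   9.03 -14.04]
 [ 50.84  12.08 -14.04]]
```

```bash
cat > m2.py <<'E'
from h import *
np.set_printoptions(precision=2,suppress=True)
d=dict(np.load("w5.npz"));g=cv2.cvtColor(d["color"],cv2.COLOR_BGR2GRAY)
for u in((313,46),(314,46),(315,47)): print(u,ray(d,u,64)[0])
x,y,r=314,46,30
c=cv2.resize(g[y-r:y+r,x-r:x+r],None,fx=10,fy=10,interpolation=cv2.INTER_CUBIC);cv2.imwrite("pics/stud.png",c)
o=cv2.HoughCircles(c,cv2.HOUGH_GRADIENT,2,40,param1=60,param2=40,minRadius=120,maxRadius=200)
for q in o[0][:6]: u=np.array([x-r,y-r])+q[:2]/10;print(u,q[2]/10,ray(d,u,64)[0])
t=dict(np.load("top0.npz"));
sc=np.array([473.0,85.6])
for st in (np.array([612.,27]),np.array([614,28.4])):
    v=st-sc;print(np.linalg.norm(v),np.hypot(150,22.5),"yaw",np.degrees(np.arctan2(v[1],v[0])-np.arctan2(-22.5,150)))
E
python3 m2.py
```

```text
(313, 46) [613.58  29.31  64.  ]
(314, 46) [613.42  28.69  64.  ]
(315, 47) [612.71  28.21  64.  ]
[312.5  43.5] 19.0 [615.05  29.27  64.  ]
[316.5  43.5] 19.0 [614.45  26.78  64.  ]
[314.3  51.7] 14.74 [610.17  29.31  64.  ]
[309.7  49.7] 19.66 [612.   31.9  64. ]
[314.1  47.3] 15.280001 [612.68  28.81  64.  ]
[314.3  39.9] 19.0 [616.79  27.65  64.  ]
150.8474726337833 151.67811312117513 yaw -14.328682537324127
152.1605730798882 151.67811312117513 yaw -13.550337917877442
```

View pics/stud.png

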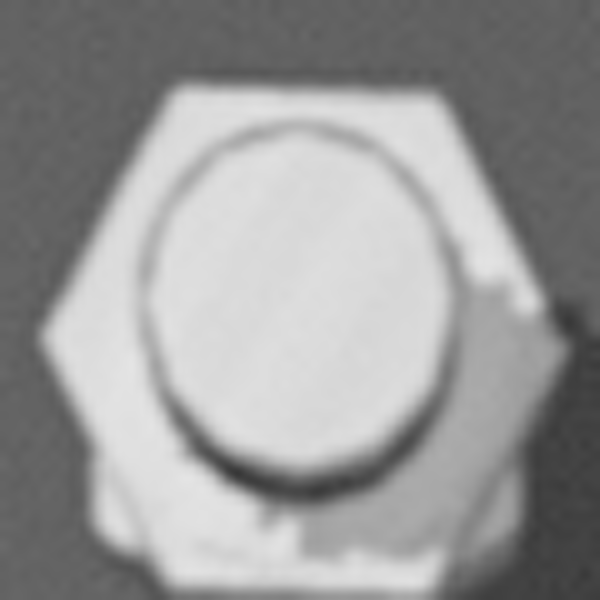

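The stud top is at pixel (314,45.5), giving a stud at (613.6,28.7). The lower nut's flats face the spanner's sides, while the jam nut stands about 30° turned. I'll go to the pre-fit point, 48 mm short of the stud.

```bash
cat >> h.py <<'E'
S=np.array([613.6,28.7]);YAW=-13.6
def fit(back,z,yaw=YAW,dy=0):
    "TCP target with the jaw `back` mm short of the stud"
    o=R.from_euler("z",yaw,degrees=True).apply([68.8+back,0.25-dy,0])[:2]
    plan([*(S-o),z],yaw)
E
python3 -c "
from h import *
fit(48,60);fit(48,22)"
```

```text
turn [ 0.0006  0.001  -0.0021] shift [  9.3  -4.9 105.8] now [490.   53.4 165.8] yaw -13.72 t 11.15 F [-0.4  0.8 -3. ] Tq [ 0.03  -0.081 -0.024] w 15.8 g 59.2
turn [ 0.0006  0.001  -0.0021] shift [  9.3  -5.  143.8] now [490.   53.4 165.8] yaw -13.72 t 11.15 F [-0.4  0.8 -3. ] Tq [ 0.03  -0.081 -0.024] w 15.8 g 59.2
```

Call:
carry_out([
  [0,0,-0.002,9,-5,40,-1],
  [0,0,-0.002,9,-5,90,-1],
  [0,0,-0.002,9,-5,106,-1],
  [0,0,-0.002,9,-5,106,-1],
  [0,0,-0.002,9,-5,106,-1],
])

```text
clock: 11.78
position: [501.3, 57.0, 61.3]
ee_rot: [0.993, -0.118, 0.001, -0.0]
contact_force: [1.0, 0.1, -1.7]
gripper_width: 15.7
grasp_force: 59.2
```

```bash
python3 -c "
from h import *
fit(48,22)"; sed -i 's/"w5.npz"/W/; s/^np.set/import sys;W=sys.argv[1];np.set/' m2.py; python3 - <<'E'
from h import *
np.set_printoptions(precision=2,suppress=True)
d=get_image("wrist");np.savez("w6.npz",**d);cv2.imwrite("pics/w6.png",d["color"])
s=read_state();T=R.from_quat(s["ee_rot"])
print("stud px",proj(d,[*S,64]),"jam",proj(d,[*S,53]))
g=cv2.cvtColor(d["color"],cv2.COLOR_BGR2GRAY)
u=proj(d,[*S,64])[0].astype(int);print(u)
x0,y0=u[0]-35,max(0,u[1]-35)
c=cv2.resize(g[y0:u[1]+35,x0:u[0]+35],None,fx=8,fy=8,interpolation=cv2.INTER_CUBIC);print(x0,y0);cv2.imwrite("pics/stud2.png",c)
E
```

```text
turn [-0.0011 -0.0019  0.0012] shift [-1.   1.4 39.3] now [501.3  57.   61.3] yaw -13.53 t 11.775 F [ 1.   0.1 -1.7] Tq [ 0.007 -0.041 -0.042] w 15.7 g 59.2
stud px [[325.83   1.03]] jam [[325.6   11.95]]
[325   1]
290 0
```

Call:
carry_out([
  [0,0,0,-1,1.4,20,-1],
  [0,0,0,-1,1.4,34,-1],
  [0,0,0,-1,1.4,34,-1],
  [0,0,0,-1,1.4,34,-1],
])

```text
clock: 12.32
position: [499.6, 56.2, 26.9]
ee_rot: [0.993, -0.117, 0.001, -0.0]
contact_force: [0.9, 0.4, -2.4]
gripper_width: 16.0
grasp_force: 59.2
```

```bash
python3 -c "
from h import *
fit(48,21.5);fit(0,21.5)"
```

```text
turn [-0.0006 -0.0012  0.002 ] shift [0.4 0.2 5.4] now [499.6  56.2  26.9] yaw -13.49 t 12.325 F [ 0.9  0.4 -2.4] Tq [-0.008 -0.061  0.017] w 16.0 g 59.2
turn [-0.0006 -0.0012  0.002 ] shift [48.4  0.3  5.5] now [499.6  56.2  26.9] yaw -13.49 t 12.325 F [ 0.9  0.4 -2.4] Tq [-0.008 -0.061  0.017] w 16.0 g 59.2
```

Call:
carry_out([
  [0,0,0.002,0.4,0.2,3,-1],
  [0,0,0.002,0.4,0.2,5,-1],
  [0,0,0.002,8,0.2,5,-1],
  [0,0,0.002,16,0.2,5,-1],
  [0,0,0.002,22,0.2,5,-1],
])

```text
clock: 12.95
position: [521.3, 50.6, 21.4]
ee_rot: [0.993, -0.119, 0.0, -0.0]
contact_force: [-0.4, -0.0, -3.2]
gripper_width: 16.0
grasp_force: 59.2
```

```bash
python3 -c "
from h import *
fit(0,21.5)"
```

```text
turn [-0.0003 -0.0005 -0.0007] shift [26.1 -0.2 -0.1] now [521.3  50.6  21.4] yaw -13.64 t 12.95 F [-0.4 -0.  -3.2] Tq [-0.019 -0.03   0.005] w 16.0 g 59.2
```

No contact so far. I'll go on in small rows.

Call:
carry_out([
  [0,0,0,3,-0.1,0,-1],
  [0,0,0,6,-0.2,0,-1],
  [0,0,0,9,-0.2,0,-1],
  [0,0,0,12,-0.2,0,-1],
])

```text
clock: 13.45
position: [532.1, 48.0, 21.3]
ee_rot: [0.993, -0.119, -0.0, 0.0]
contact_force: [0.4, -0.2, -2.9]
gripper_width: 15.8
grasp_force: 59.2
```

```bash
python3 -c "
from h import *
fit(0,21.5)"
```

```text
turn [ 0.      0.0001 -0.0004] shift [14.9 -0.2 -0.2] now [532.1  48.   21.3] yaw -13.62 t 13.45 F [ 0.4 -0.2 -2.9] Tq [-0.028 -0.032 -0.042] w 15.8 g 59.2
```

Call:
carry_out([
  [0,0,0,3,-0.2,0,-1],
  [0,0,0,6,-0.2,0,-1],
  [0,0,0,9,-0.2,0,-1],
  [0,0,0,12,-0.2,0,-1],
  [0,0,0,13,-0.2,0,-1],
])

```text
clock: 14.08
position: [544.9, 45.1, 21.3]
ee_rot: [0.993, -0.119, 0.0, -0.0]
contact_force: [0.8, -0.1, -2.1]
gripper_width: 16.0
grasp_force: 59.2
```

```bash
python3 -c "
from h import *
fit(0,21.5)"
```

```text
turn [-0.     -0.0001 -0.0005] shift [ 1.8  0.1 -0.2] now [544.9  45.1  21.3] yaw -13.63 t 14.075 F [ 0.8 -0.1 -2.1] Tq [-0.047  0.004 -0.007] w 16.0 g 59.2
```

Call:
carry_out([
  [0,0,0,1,0,0,-1],
  [0,0,0,1.8,0,0,-1],
  [0,0,0,1.8,0,0,-1],
])

```text
clock: 14.45
position: [546.5, 44.7, 21.3]
ee_rot: [0.993, -0.119, 0.0, -0.0]
contact_force: [0.1, 0.0, -3.2]
gripper_width: 15.8
grasp_force: 59.2
```

```bash
python3 -c "
from h import *
fit(0,20.3)"
```

```text
turn [-0.     -0.     -0.0005] shift [0.2 0.  1. ] now [546.5  44.7  21.3] yaw -13.63 t 14.45 F [ 0.1  0.  -3.2] Tq [-0.022 -0.045 -0.03 ] w 15.8 g 59.2
```

Call:
carry_out([
  [0,0,0,0.2,0,0.8,-1],
  [0,0,0,0.2,0,0.8,-1],
  [0,0,0,0.2,0,0.8,-0.4],
  [0,0,0,0.2,0,0.8,-0.2],
  [0,0,0,0.2,0,0.8,-0.2],
])

```text
clock: 15.08
position: [547.0, 44.8, 20.8]
ee_rot: [0.993, -0.119, 0.0, -0.0]
contact_force: [0.1, 0.6, 0.7]
gripper_width: 34.0
grasp_force: 0.0
```

Call:
carry_out([
  [0,0,0,0,0,0,-0.2],
  [0,0,0,0,0,0,-0.2],
  [0,0,0,0,0,-25,-0.2],
  [0,0,0,0,0,-70,-0.2],
  [0,0,0,0,0,-105,-0.2],
])

```text
clock: 15.7
position: [546.9, 44.7, 127.2]
ee_rot: [0.993, -0.119, 0.001, -0.0]
contact_force: [1.0, 0.1, -0.9]
gripper_width: 33.9
grasp_force: 0.0
```

Call:
carry_out([
  [0,0,0,-30,0,-30,-0.2],
  [0,0,0,-30,0,-30,-0.2],
  [0,0,0,-30,0,-30,-0.2],
])

```text
clock: 16.08
position: [517.3, 51.7, 155.2]
ee_rot: [0.993, -0.119, -0.0, -0.0]
contact_force: [0.2, -0.4, 0.2]
gripper_width: 34.2
grasp_force: 0.0
```

```bash
python3 - <<'E'
from h import *
np.set_printoptions(precision=2,suppress=True)
d=get_image("wrist");np.savez("w7.npz",**d);cv2.imwrite("pics/w7.png",d["color"])
plan([*S,150],YAW+30)
print(proj(d,[[*S,64],[*S,34]]))
E
```

```text
turn [ 0.    0.   -0.52] shift [99.  -0.5  4.5] now [517.3  51.6 154.7] yaw -13.63 t 16.125 F [ 0.7 -0.4  0.2] Tq [-0.02 -0.01 -0.01] w 34.2 g 0.0
[[321.95  89.05]
 [322.    95.3 ]]
```

View pics/w7.png

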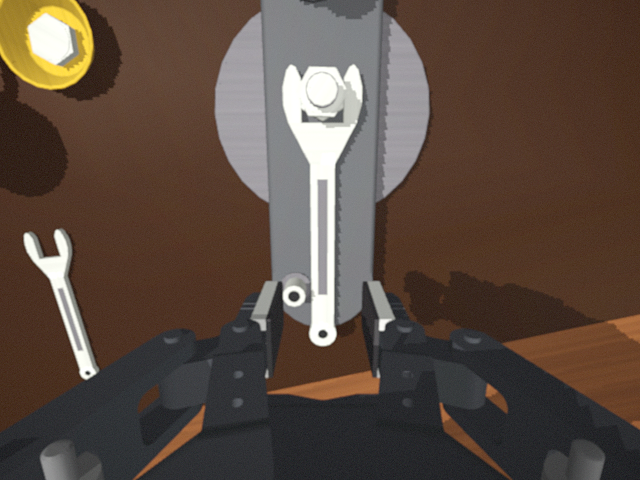

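The spanner lies on the plate around the nut: jaw tips at about (290,66) and (354,66), jaw bottom near row 123, and the handle beside the stop screw at (293,295). Next, a numeric check of its centring.

```bash
python3 - <<'E'
from h import *
np.set_printoptions(precision=2,suppress=True)
d=dict(np.load("w7.npz"));g=cv2.cvtColor(d["color"],cv2.COLOR_BGR2GRAY).astype(float)
r=R.from_euler("z",-YAW,degrees=True)
def st(px,z): return r.apply(ray(d,px,z)-[*S,0])
for x in(306,309,336,339): 
    c=g[112:135,x];print("bottom",x,112+np.argmax(np.diff(c))+.5,st((x,112+np.argmax(np.diff(c))+.5),34)[0])
print(np.round(g[100:130,322]).astype(int))
for y in(180,220,260,290):
    df=np.diff(cv2.GaussianBlur(g[y:y+1],(5,1),0)[0]);a=300+np.argmax(df[300:320])+.5;b=325+np.argmin(df[325:345])+.5
    print("handle",y,a,b,st([(a,y),(b,y)],34))
c=g[325:360,322];print("end",np.round(c).astype(int));
for x in(290,354):
    c=g[55:80,x];y=55+np.argmax(np.diff(c))+.5;print("tip",x,y,st((x,y),34)[0])
print("stop screw",st((293,296),46))
E
```

```text
bottom 306 121.5 [-17.81  11.67  34.  ]
bottom 309 122.5 [-18.5    9.49  34.  ]
bottom 336 122.5 [-18.51 -10.21  34.  ]
bottom 339 122.5 [-18.51 -12.4   34.  ]
[254 254 253 254 252 224 169 138 183 201 203 206 221 252 255 236 189 183
 195 192 160 114 139 200 236 254 255 255 255 254]
handle 180 309.5 334.5 [[-60.07   9.52  34.  ]
 [-60.07  -9.5   34.  ]]
handle 220 310.5 334.5 [[-91.14   9.03  34.  ]
 [-91.13  -9.79  34.  ]]
handle 260 310.5 334.5 [[-124.15    9.31   34.  ]
 [-124.15  -10.09   34.  ]]
handle 290 311.5 333.5 [[-150.31    8.71   34.  ]
 [-150.31   -9.5    34.  ]]
end [255 255 255 255 215 119  55  57  61  63  60  53 103 199 249 255 255 255
 255 255 217 126  56  55  58  58  59  54  54  53  59  58  59  52  58]
tip 290 64.5 [20.12 22.43 34.  ]
tip 354 64.5 [ 20.12 -22.42  34.  ]
stop screw [[-150.28   23.07   46.  ]]
```

The spanner is centred to within about 0.5 mm. Next I'll take the jam nut, with the gripper turned 30° to meet its flats.

Call:
carry_out([
  [0,0,-0.17,40,-0.5,0,0.05],
  [0,0,-0.35,80,-0.5,0,0.05],
  [0,0,-0.52,99,-0.5,0,0.05],
  [0,0,-0.52,99,-0.5,30,0.05],
  [0,0,-0.52,99,-0.5,50,0.05],
])

```text
clock: 16.75
position: [613.3, 28.2, 102.1]
ee_rot: [0.99, 0.14, -0.002, 0.0]
contact_force: [0.0, 0.1, -0.1]
gripper_width: 44.7
grasp_force: 0.0
```

```bash
python3 - <<'E'
from h import *
plan([*S,36],YAW+30)
E
```

```text
turn [-0.0003  0.0046 -0.0053] shift [ 0.8 -0.4 66.1] now [613.3  28.2 102.1] yaw 16.1 t 16.75 F [ 0.   0.1 -0.1] Tq [0.02  0.013 0.006] w 44.7 g 0.0
```

Call:
carry_out([
  [0,0,0,0.4,-0.4,35,0.05],
  [0,0,0,0.4,-0.4,55,0.05],
  [0,0,0,0.4,-0.4,64,0.05],
  [0,0,0,0.4,-0.4,64,0.05],
  [0,0,0,0.4,-0.4,64,0.05],
])

```text
clock: 17.38
position: [614.8, 29.5, 42.2]
ee_rot: [0.99, 0.141, 0.001, 0.0]
contact_force: [0.4, -0.7, 0.4]
gripper_width: 44.7
grasp_force: 0.0
```

```bash
python3 - <<'E'
from h import *
plan([*S,36],YAW+30)
E
```

```text
turn [ 0.0002 -0.0014 -0.0039] shift [-1.4  0.4  6.2] now [614.8  29.5  42.2] yaw 16.18 t 17.375 F [ 0.4 -0.7  0.4] Tq [-0.044  0.005 -0.031] w 44.7 g 0.0
```

Call:
carry_out([
  [0,0,0,-1.3,0.4,6,0.05],
  [0,0,0,-1.3,0.4,6,0.05],
  [0,0,0,-1.3,0.4,6,-0.2],
  [0,0,0,-1.3,0.4,6,-0.5],
  [0,0,0,-1.3,0.4,6,-1],
])

```text
clock: 18.0
position: [613.2, 28.3, 36.2]
ee_rot: [0.99, 0.141, 0.0, 0.0]
contact_force: [-0.5, -2.4, 3.5]
gripper_width: 28.3
grasp_force: 60.2
```

Call:
carry_out([
  [0,0,0,0,0,0,-1],
  [0,0,0,0,0,0,-1],
])

```text
clock: 18.25
position: [613.2, 28.3, 36.2]
ee_rot: [0.99, 0.141, 0.0, 0.0]
contact_force: [-1.9, -3.4, 5.7]
gripper_width: 28.1
grasp_force: 60.4
```

```bash
python3 - <<'E'
from h import *
plan([*S,36],YAW+30)
E
```

```text
turn [ 0.0006 -0.0005 -0.0038] shift [ 0.4 -0.2  0.2] now [613.2  28.3  36.2] yaw 16.18 t 18.25 F [-1.9 -3.4  5.7] Tq [-0.932  0.249  0.02 ] w 28.1 g 60.4
```

Call:
carry_out([
  [0,0,0.05,0.2,-0.1,0,-1],
  [0,0,0.1,0.2,-0.1,0,-1],
  [0,0,0.14,0.2,-0.1,0,-1],
  [0,0,0.14,0.2,-0.1,0,-1],
])

```text
clock: 18.75
position: [613.2, 28.5, 36.1]
ee_rot: [0.997, 0.071, 0.0, 0.0]
contact_force: [-0.4, -2.8, 5.7]
gripper_width: 28.0
grasp_force: 60.5
```

```bash
python3 - <<'E'
from h import *
plan([*S,36],YAW+30)
E
```

```text
turn [ 0.0004 -0.0002 -0.1444] shift [ 0.4 -0.1  0.1] now [613.2  28.5  36.1] yaw 8.13 t 18.75 F [-0.4 -2.8  5.7] Tq [-0.822  0.322 -0.074] w 28.0 g 60.5
```

Call:
carry_out([
  [0,0,0.05,0,0,0,-1],
  [0,0,0.1,0,0,0,-1],
  [0,0,0.1,0,0,0,-1],
])

```text
clock: 19.12
position: [613.2, 28.6, 36.1]
ee_rot: [1.0, 0.021, 0.0, 0.0]
contact_force: [-1.9, -1.6, 5.5]
gripper_width: 28.1
grasp_force: 60.5
```

```bash
python3 - <<'E'
from h import *
plan([*S,36],YAW+30)
E
```

```text
turn [ 3.000e-04 -2.000e-04 -2.444e-01] shift [ 0.4 -0.1  0.1] now [613.2  28.6  36.1] yaw 2.4 t 19.125 F [-1.9 -1.6  5.5] Tq [-0.767  0.343 -0.047] w 28.1 g 60.5
```

Call:
carry_out([
  [0,0,0.05,0,0,0,-1],
  [0,0,0.1,0,0,0,-1],
  [0,0,0.1,0,0,0,-1],
])

```text
clock: 19.5
position: [613.2, 28.8, 36.1]
ee_rot: [1.0, -0.029, 0.0, 0.0]
contact_force: [-1.1, -2.0, 5.7]
gripper_width: 28.2
grasp_force: 60.5
```

```bash
python3 - <<'E'
from h import *
plan([*S,36],YAW+30)
E
```

```text
turn [ 1.000e-04 -3.000e-04 -3.444e-01] shift [0.4 0.  0.1] now [613.2  28.8  36.1] yaw -3.33 t 19.5 F [-1.1 -2.   5.7] Tq [-0.635  0.38  -0.101] w 28.2 g 60.5
```

Call:
carry_out([
  [0,0,0.05,0,0,0,-1],
  [0,0,0.1,0,0,0,-1],
  [0,0,0.1,0,0,0,-1],
])

```text
clock: 19.88
position: [613.2, 28.9, 36.1]
ee_rot: [0.997, -0.079, 0.0, -0.0]
contact_force: [-1.1, -1.7, 6.3]
gripper_width: 27.9
grasp_force: 60.5
```

```bash
python3 - <<'E'
from h import *
plan([*S,36],YAW+30)
E
```

```text
turn [-0.000e+00 -4.000e-04 -4.443e-01] shift [0.4 0.1 0.1] now [613.2  28.9  36.1] yaw -9.06 t 19.875 F [-1.1 -1.7  6.3] Tq [-0.515  0.413 -0.062] w 27.9 g 60.5
```

Call:
carry_out([
  [0,0,0.05,0,0,0,-1],
  [0,0,0.1,0,0,0,-1],
  [0,0,0.1,0,0,0,-1],
])

```text
clock: 20.25
position: [613.2, 29.0, 36.1]
ee_rot: [0.992, -0.129, 0.0, -0.0]
contact_force: [-2.3, -1.4, 5.4]
gripper_width: 28.1
grasp_force: 60.5
```

```bash
python3 - <<'E'
from h import *
plan([*S,36],YAW+30)
E
```

```text
turn [-1.000e-04 -5.000e-04 -5.441e-01] shift [0.4 0.2 0.1] now [613.2  29.   36.1] yaw -14.77 t 20.25 F [-2.3 -1.4  5.4] Tq [-0.478  0.473 -0.034] w 28.1 g 60.5
```

Call:
carry_out([
  [0,0,0.05,0,0,0,-1],
  [0,0,0.1,0,0,0,-1],
  [0,0,0.1,0,0,0,-1],
])

```text
clock: 20.62
position: [613.3, 29.1, 36.1]
ee_rot: [0.984, -0.177, 0.0, -0.0]
contact_force: [-1.2, -0.9, 5.4]
gripper_width: 27.6
grasp_force: 60.4
```

```bash
python3 - <<'E'
from h import *
plan([*S,36],YAW+30)
E
```

```text
turn [ 0.000e+00 -6.000e-04 -6.426e-01] shift [0.4 0.3 0.1] now [613.3  29.1  36.1] yaw -20.42 t 20.625 F [-1.2 -0.9  5.4] Tq [-0.306  0.467  0.306] w 27.6 g 60.4
```

Torque has jumped to +0.31 N m, so the nuts have met. From here I'll take small steps.

Call:
carry_out([
  [0,0,0.02,0,0,0,-1],
  [0,0,0.04,0,0,0,-1],
  [0,0,0.04,0,0,0,-1],
])

```text
clock: 21.0
position: [613.3, 29.2, 36.1]
ee_rot: [0.98, -0.197, 0.0, -0.0]
contact_force: [-1.5, -0.4, 5.3]
gripper_width: 28.2
grasp_force: 60.4
```

```bash
python3 - <<'E'
from h import *
plan([*S,36],YAW+30)
E
```

```text
turn [ 0.000e+00 -6.000e-04 -6.822e-01] shift [0.4 0.3 0.1] now [613.3  29.2  36.1] yaw -22.68 t 21.0 F [-1.5 -0.4  5.3] Tq [-0.27   0.468  0.376] w 28.2 g 60.4
```

Call:
carry_out([
  [0,0,0.025,0,0,0,-1],
  [0,0,0.05,0,0,0,-1],
  [0,0,0.05,0,0,0,-1],
])

```text
clock: 21.38
position: [613.4, 29.2, 36.2]
ee_rot: [0.975, -0.221, 0.0, -0.0]
contact_force: [-1.4, -1.9, 5.2]
gripper_width: 28.4
grasp_force: 60.4
```

```bash
python3 - <<'E'
from h import *
plan([*S,36],YAW+30)
d=get_image("scene");cv2.imwrite("pics/s8.png",d["color"])
E
```

```text
turn [-1.000e-04 -8.000e-04 -7.322e-01] shift [0.4 0.4 0.2] now [613.4  29.2  36.2] yaw -25.55 t 21.375 F [-1.4 -1.9  5.2] Tq [-0.238  0.425  0.336] w 28.4 g 60.4
```

Call:
carry_out([
  [0,0,0.02,0,0,0,-1],
  [0,0,0.04,0,0,0,-1],
  [0,0,0.04,0,0,0,-1],
])

```text
clock: 21.8
position: [613.4, 29.3, 36.2]
ee_rot: [0.971, -0.241, 0.0, -0.0]
contact_force: [-1.7, -1.0, 4.1]
gripper_width: 28.0
grasp_force: 60.4
```

```bash
python3 - <<'E'
from h import *
plan([*S,36],YAW+30)
E
```

```text
turn [-1.000e-04 -8.000e-04 -7.721e-01] shift [0.4 0.4 0.2] now [613.4  29.3  36.2] yaw -27.84 t 21.8 F [-1.7 -1.   4.1] Tq [-0.188  0.414  0.382] w 28.0 g 60.4
```

Call:
carry_out([
  [0,0,0.02,0,0,0,-1],
  [0,0,0.04,0,0,0,-1],
  [0,0,0.04,0,0,0,-1],
])

```text
clock: 22.18
position: [613.4, 29.3, 36.1]
ee_rot: [0.966, -0.26, 0.0, -0.0]
contact_force: [-2.0, -0.3, 6.2]
gripper_width: 28.3
grasp_force: 60.4
```

```bash
python3 - <<'E'
from h import *
plan([*S,36],YAW+30)
E
```

```text
turn [-2.000e-04 -9.000e-04 -8.121e-01] shift [0.4 0.5 0.1] now [613.4  29.3  36.1] yaw -30.13 t 22.175 F [-2.  -0.3  6.2] Tq [-0.114  0.45   0.322] w 28.3 g 60.4
```

Call:
carry_out([
  [0,0,0.015,0,0,0,-1],
  [0,0,0.03,0,0,0,-1],
  [0,0,0.03,0,0,0,-1],
])

```text
clock: 22.55
position: [613.4, 29.3, 36.2]
ee_rot: [0.962, -0.274, 0.0, -0.0]
contact_force: [-1.5, -0.3, 4.8]
gripper_width: 28.0
grasp_force: 60.4
```

```bash
python3 - <<'E'
from h import *
plan([*S,36],YAW+30)
for n in("top","wrist"):
    d=get_image(n);np.savez(n+"9.npz",**d);cv2.imwrite(f"pics/{n}9.png",d["color"])
r=R.from_euler("z",-YAW,degrees=True)
d=dict(np.load("top9.npz"))
m,l,b=blobs(d,120,60,8)
for i,a,c in b:
    w=r.apply(ray(d,c,34)[0]-[*S,0])
    if abs(w[0])<260 and abs(w[1])<80: print(a,c,w)
E
```

```text
turn [-3.000e-04 -9.000e-04 -8.418e-01] shift [0.5 0.5 0.2] now [613.4  29.3  36.2] yaw -31.83 t 22.55 F [-1.5 -0.3  4.8] Tq [-0.065  0.429  0.425] w 28.0 g 60.4
102 [341.41176471 133.37254902] [198.4218642  -72.28901794  34.        ]
70 [312.92857143 171.52857143] [104.97176951 -32.07055945  34.        ]
1022 [273.06164384 263.50587084] [-100.23840209    4.52971771   34.        ]
```

```bash
python3 - <<'E'
from h import *
np.set_printoptions(precision=2,suppress=True)
d=dict(np.load("top9.npz"));g=cv2.GaussianBlur(cv2.cvtColor(d["color"],cv2.COLOR_BGR2GRAY),(3,3),0).astype(np.float32)
r=R.from_euler("z",YAW,degrees=True);X=[];Y=[]
for x in range(-195,-55,10):
    ys=np.arange(-35,40,.5);P=r.apply(np.c_[np.full(len(ys),x),ys,np.full(len(ys),34)])+[*S,0];u=proj(d,P).astype(np.float32)
    v=cv2.remap(g,u[:,:1],u[:,1:],cv2.INTER_LINEAR)[:,0];df=np.diff(v)
    k=np.argmax(df[:90]);print(x,"right edge",ys[k]+.25,"max",v.max(),"left",ys[np.argmin(df)]+.25);X.append(x);Y.append(ys[k])
print(np.polyfit(X,Y,1))
E
```

```text
-195 right edge -6.25 max 131.86328 left 16.25
-185 right edge -6.25 max 134.9375 left 16.75
-175 right edge -5.75 max 143.9375 left 15.25
-165 right edge -5.75 max 211.15625 left 14.25
-155 right edge -5.75 max 204.02344 left 32.25
-145 right edge -6.25 max 187.08105 left 1.25
-135 right edge -6.75 max 192.0 left 14.75
-125 right edge -6.75 max 191.06836 left 13.75
-115 right edge -6.75 max 193.9375 left 12.75
-105 right edge -8.25 max 191.09375 left 12.75
-95 right edge -7.75 max 189.86719 left 13.25
-85 right edge -7.25 max 191.92188 left 11.75
-75 right edge -7.75 max 190.75 left 12.25
-65 right edge -9.75 max 189.0293 left 11.25
[ -0.02 -10.14]
```

Call:
carry_out([
  [0,0,0.01,0,0,0,-1],
  [0,0,0.02,0,0,0,-1],
  [0,0,0.02,0,0,0,-1],
])

```text
clock: 23.02
position: [613.5, 29.4, 36.2]
ee_rot: [0.959, -0.284, 0.0, -0.0]
contact_force: [-1.7, -0.2, 5.5]
gripper_width: 28.2
grasp_force: 60.4
```

```bash
python3 - <<'E'
from h import *
plan([*S,36],YAW+30)
E
```

```text
turn [-2.000e-04 -1.000e-03 -8.614e-01] shift [0.5 0.5 0.2] now [613.5  29.4  36.2] yaw -32.95 t 23.025 F [-1.7 -0.2  5.5] Tq [-0.053  0.467  0.497] w 28.2 g 60.4
```

Torque is rising off the plateau (0.38, 0.43, 0.50), so the nut has reached its hard stop, well short of 1.0 N m. I'll release and back up.

Call:
carry_out([
  [0,0,0,0,0,0,0.05],
  [0,0,0,0,0,0,0.05],
  [0,0,0,0,0,0,0.05],
  [0,0,0,0,0,-30,0.05],
  [0,0,0,0,0,-80,0.05],
])

```text
clock: 23.65
position: [611.6, 28.5, 114.1]
ee_rot: [0.958, -0.285, -0.002, 0.001]
contact_force: [0.8, -0.0, 0.8]
gripper_width: 44.6
grasp_force: 0.0
```

```bash
python3 - <<'E'
from h import *
y=YAW-1.5
o=R.from_euler("z",y,degrees=True).apply([68,0,0])[:2]
plan([*(S-o),125],y);plan([*(S-o),22],y);print(S-o)
E
```

```text
turn [ 0.0033  0.0044 -0.3148] shift [-63.2  19.9 -10.6] now [611.6  28.5 114.1] yaw -33.14 t 23.65 F [ 0.8 -0.   0.8] Tq [ 0.102 -0.137  0.031] w 44.6 g 0.0
turn [ 0.0033  0.0044 -0.3148] shift [-62.8  19.5  92.4] now [611.6  28.5 114.1] yaw -33.14 t 23.65 F [ 0.8 -0.   0.8] Tq [ 0.102 -0.137  0.031] w 44.6 g 0.0
[547.9478611   46.41430659]
```

Call:
carry_out([
  [0,0,-0.16,-40,12,-10,-0.2],
  [0,0,-0.315,-63,20,-10,-0.2],
  [0,0,-0.315,-63,20,-10,-0.2],
  [0,0,-0.315,-63,20,30,-0.2],
  [0,0,-0.315,-63,20,60,-0.2],
])

```text
clock: 24.28
position: [550.1, 46.4, 54.3]
ee_rot: [0.991, -0.132, 0.0, -0.0]
contact_force: [0.3, 0.6, 0.5]
gripper_width: 34.1
grasp_force: 0.0
```

```bash
python3 - <<'E'
from h import *
y=YAW-1.5
plan([547.9,46.4,20.8],y)
E
```

```text
turn [-0.0003 -0.0003 -0.0015] shift [-2.1  0.6 33.5] now [550.1  46.4  54.3] yaw -15.19 t 24.275 F [0.3 0.6 0.5] Tq [-0.011  0.017 -0.041] w 34.1 g 0.0
```

Call:
carry_out([
  [0,0,0,-2,0.6,18,-0.2],
  [0,0,0,-2,0.6,32.5,-0.2],
  [0,0,0,-2,0.6,32.5,-0.3],
  [0,0,0,-2,0.6,32.5,-0.6],
  [0,0,0,-2,0.6,32.5,-1],
])

```text
clock: 24.9
position: [548.2, 46.7, 23.6]
ee_rot: [0.991, -0.131, 0.001, -0.001]
contact_force: [1.4, 0.2, -3.0]
gripper_width: 15.3
grasp_force: 58.6
```

Call:
carry_out([
  [0,0,0,0,0,0,-1],
  [0,0,0,0,0,0,-1],
])

```text
clock: 25.15
position: [548.2, 46.7, 23.6]
ee_rot: [0.991, -0.131, 0.001, -0.0]
contact_force: [1.3, -0.3, -1.1]
gripper_width: 15.2
grasp_force: 58.8
```

```bash
python3 - <<'E'
from h import *
plan([547.9,46.4,20.8],YAW)
E
```

```text
turn [-0.0011 -0.0019 -0.0252] shift [-0.2  0.4  2.8] now [548.2  46.7  23.6] yaw -15.04 t 25.15 F [ 1.3 -0.3 -1.1] Tq [ 0.003 -0.526 -0.037] w 15.2 g 58.8
```

Call:
carry_out([
  [0,0,-0.012,0,0.8,-0.3,-1],
  [0,0,-0.012,-6,0.8,-0.3,-1],
  [0,0,-0.012,-12,0.8,-0.3,-1],
  [0,0,-0.012,-18,0.8,-0.3,-1],
  [0,0,-0.012,-24,0.8,-0.3,-1],
])

```text
clock: 25.78
position: [523.6, 51.9, 23.6]
ee_rot: [0.992, -0.125, 0.0, 0.0]
contact_force: [2.5, -0.2, 0.1]
gripper_width: 15.3
grasp_force: 59.4
```

```bash
python3 - <<'E'
from h import *
plan([547.9,46.4,20.8],YAW)
E
```

```text
turn [ 0.0002 -0.0001 -0.013 ] shift [24.9 -0.7  2.8] now [523.6  51.9  23.6] yaw -14.34 t 25.775 F [ 2.5 -0.2  0.1] Tq [-0.211 -0.491  0.046] w 15.3 g 59.4
```

Call:
carry_out([
  [0,0,0,-7,0,0,-1],
  [0,0,0,-14,0,0,-1],
  [0,0,0,-21,0,-0.3,-1],
  [0,0,0,-23,0,-0.5,-1],
  [0,0,0,-23,0,-15,-1],
])

```text
clock: 26.4
position: [499.3, 56.9, 37.2]
ee_rot: [0.992, -0.125, -0.003, 0.001]
contact_force: [-0.4, 0.1, -2.0]
gripper_width: 14.5
grasp_force: 59.0
```

```bash
python3 - <<'E'
from h import *
plan([479,-319,130],-4);plan([479,-319,-2.5],-4)
E
```

```text
turn [ 0.0028  0.0053 -0.1816] shift [ 73.4 369.4 -91.9] now [499.3  56.9  37.2] yaw -14.41 t 26.4 F [-0.4  0.1 -2. ] Tq [ 0.018 -0.077  0.006] w 14.5 g 59.0
turn [ 0.0028  0.0053 -0.1816] shift [ 74.1 369.   40.6] now [499.3  56.9  37.2] yaw -14.41 t 26.4 F [-0.4  0.1 -2. ] Tq [ 0.018 -0.077  0.006] w 14.5 g 59.0
```

Call:
carry_out([
  [0,0,0,0,0,-15,-1],
  [0,0,0,0,0,-35,-1],
  [0,0,0,0,0,-55,-1],
  [0,0,0,0,20,-60,-1],
  [0,0,0,0,50,-60,-1],
])

```text
clock: 27.02
position: [488.5, 8.4, 98.6]
ee_rot: [0.992, -0.125, -0.0, -0.0]
contact_force: [0.5, -0.4, -2.4]
gripper_width: 15.4
grasp_force: 59.0
```

```bash
python3 - <<'E'
from h import *
plan([475,-190,100],-14.4)
E
```

```text
turn [-0.0002  0.0005  0.0012] shift [ 36.  195.5  -1.4] now [488.5   8.4  98.6] yaw -14.33 t 27.025 F [ 0.5 -0.4 -2.4] Tq [-0.061  0.037  0.001] w 15.4 g 59.0
```

Call:
carry_out([
  [0,0,0,7,40,0,-1],
  [0,0,0,16,90,0,-1],
  [0,0,0,25,140,0,-1],
  [0,0,0,33,180,0,-1],
  [0,0,0,36,195,0,-1],
])

```text
clock: 27.65
position: [473.8, -191.0, 97.7]
ee_rot: [0.992, -0.127, -0.001, -0.0]
contact_force: [-0.2, 0.0, -3.2]
gripper_width: 15.4
grasp_force: 59.1
```

Call:
carry_out([
  [0,0,0,0,0,30,-1],
  [0,0,0,0,0,60,-1],
  [0,0,0,0,0,80,-1],
  [0,0,0,0,0,80,-1],
])

```text
clock: 28.15
position: [473.7, -188.4, 16.8]
ee_rot: [0.992, -0.125, -0.003, -0.0]
contact_force: [0.2, 0.5, -2.7]
gripper_width: 15.1
grasp_force: 59.1
```

```bash
python3 - <<'E'
from h import *
plan([475,-190,-2.6],-14.4)
E
```

```text
turn [0.0007 0.0053 0.0003] shift [ 1.8  1.2 19.4] now [ 473.7 -188.4   16.8] yaw -14.38 t 28.15 F [ 0.2  0.5 -2.7] Tq [ 0.006 -0.023  0.034] w 15.1 g 59.1
```

Call:
carry_out([
  [0,0,0,0,0,10,-1],
  [0,0,0,0,0,16,-1],
  [0,0,0,0,0,18.5,-1],
  [0,0,0,0,0,18.5,-1],
])

```text
clock: 28.65
position: [475.8, -188.7, -0.1]
ee_rot: [0.992, -0.125, 0.0, 0.0]
contact_force: [0.1, 0.1, -2.0]
gripper_width: 14.7
grasp_force: 59.1
```

```bash
python3 - <<'E'
from h import *
plan([475,-190,-2.6],-14.4)
E
```

```text
turn [ 0.     -0.0001  0.0007] shift [-0.4  1.5  2.5] now [ 4.758e+02 -1.887e+02 -1.000e-01] yaw -14.36 t 28.65 F [ 0.1  0.1 -2. ] Tq [ 0.017 -0.035 -0.023] w 14.7 g 59.1
```

Call:
carry_out([
  [0,0,0,0,0,1,-1],
  [0,0,0,0,0,2.2,-1],
  [0,0,0,0,0,2.2,-1],
  [0,0,0,0,0,2.2,-0.4],
  [0,0,0,0,0,2.2,-0.2],
])

```text
clock: 29.28
position: [476.1, -188.8, -2.0]
ee_rot: [0.992, -0.125, 0.0, 0.0]
contact_force: [-0.5, -0.1, 0.1]
gripper_width: 34.1
grasp_force: 0.0
```

Call:
carry_out([
  [0,0,0,0,0,0,-0.2],
  [0,0,0,0,0,-20,-0.2],
  [0,0,0,0,0,-70,-0.2],
  [0,0,0,-20,0,-130,-0.2],
  [0,0,0,-40,0,-190,-0.2],
])

```text
clock: 29.9
position: [436.7, -178.8, 188.0]
ee_rot: [0.992, -0.125, -0.0, 0.0]
contact_force: [0.9, 0.7, -0.3]
gripper_width: 34.5
grasp_force: 0.0
```

```bash
python3 - <<'E'
from h import *
np.set_printoptions(precision=2,suppress=True)
for n,c in(("wrist",(200,450,0,380)),("top",(290,470,180,400))):
    d=get_image(n);np.savez(n+"10.npz",**d);k=np.zeros_like(d["color"]);a=c;k[a[2]:a[3],a[0]:a[1]]=d["color"][a[2]:a[3],a[0]:a[1]];d["color"]=k
    try: spanner(d)
    except Exception as e: print(n,e)
plan([475,-190,200],-14.4)
# nut hex & static things in top view vs start
a=dict(np.load("top0.npz"));b=dict(np.load("top10.npz"))
for d in(a,b):
    m,l,bl=blobs(d,120,60,60);print([(int(q),np.round(c,1).tolist()) for i,q,c in bl if 100<c[1]<330 and 90<c[0]<520])
E
```

```text
len 222.7512930119315 yaw -14.453833928169528 jaw(tip) [ 542.89 -205.63] jaw(mean) [ 542.04 -205.41] area 6353
wrist expected non-empty vector for x
len 442.0791877434968 yaw -50.631339882171666 jaw(tip) [ 566.48 -257.53] jaw(mean) [ 496.36 -172.07] area 14540
turn [-0.   -0.01  0.  ] shift [36.7  1.6 -6.1] now [ 439.9 -179.4  193.3] yaw -14.3 t 30.0 F [0.1 0.3 0.3] Tq [ 0.01 -0.03 -0.01] w 34.1 g 0.0
[(120, [378.6, 121.6]), (155, [207.7, 129.4]), (106, [341.5, 133.5]), (981, [146.1, 186.7]), (626, [412.8, 174.1]), (73, [313.0, 171.6]), (178, [199.0, 179.3]), (227, [285.7, 214.9]), (1241, [456.3, 287.2]), (591, [157.1, 276.2]), (149, [514.2, 264.3]), (80, [258.3, 284.9])]
[(119, [378.6, 121.6]), (155, [207.7, 129.4]), (107, [341.6, 133.5]), (981, [146.1, 186.7]), (627, [412.8, 174.1]), (72, [313.0, 171.6]), (178, [199.0, 179.2]), (228, [285.8, 214.7]), (4220, [375.9, 287.6]), (591, [157.1, 276.2]), (149, [514.2, 264.3])]
```

```bash
python3 -c "
from bench import *
print(job_done())"
```

```text
the job is handed in; nothing more can be done
None
```

I handed the job in, and the judge returned no verdict: the jam nut should be firmly tight, judged from wrist torque rising at the end of the turn to about 0.5 N m (spoils at 1.0), and the big spanner is off and flat on the desk about 245 mm from the stud, with the other objects unmoved; I did not re-measure the lower nut's corner.

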